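Dress a weld seam with a sprung abrasive block

ROBOT

A 7-joint arm with a two-finger parallel gripper is mounted at the origin on the work surface. World frame = base frame: x ahead of the robot, y to its left, z up, the work surface at z = 0. Lengths are in m, angles in rad, forces in N, time in s.
With the tool pointing down it reaches from about 0.35 to 0.9 m from the base axis. Payload 8.1 kg.
Tool frame: the origin (TCP) lies on the centre line of the jaws, within the pads' length; the fingertips stand arm.tip_extent ahead of it and the grasp point (between the pads) lies 3 mm ahead of it (arm.tip_extent is the distance from the TCP to the fingertips, in m); y points along the fingers, z is the direction in which the jaws open and shut, and the axes are right-handed (so a half turn about y gives the same grasp; the last joint's range is limited). The gripper opens to 92 mm and grips with 3 to 60 N. Pads are 19 mm wide; open, the fingers measure 130 mm over their backs; the gripper's body (75 mm by 190 mm) begins 47 mm behind the grasp point.
Start: joints at [1.19, 0.434, 0.025, 1.573, -0.012, 1.134, -0.075], TCP at [0.171, -0.601, 0.249] pointing down, gripper open.
Joint ranges: [-2.62, 2.62], [-0.44, 2.09], [-1.27, 1.32], [0.08, 2.57], [-1.32, 4.46], [0.12, 2], [-2.74, 2.74]. Speed limits (rad/s): [2.22, 2.22, 3.01, 3.01, 3.14, 3.14, 3.14].

INTERFACE

Orientations are given as a rotation vector (axis times angle).
In Python, from cell import observe, get_image, sign_off, boxes_of, place_of, arm gives the robot as it stands.
- The arm moves only by the tool arm_command, never from a script. Its argument "plan" is a list of rows, each a list of 2 entries, a list of its own where there are three numbers: the shift along the tool's x, y, z in m, then the turn, a rotation vector about the tool's x, y, z in degrees. In form: [[[tx, ty, tz], [ax, ay, az]], ...]. A call has 1 to 5 rows; each row is the pose to reach, as a shift and turn from the pose commanded when the call began, along the tool's axes at that moment; what a row does not reach only later rows make up. A row lasts 1/10 s, in which the tool goes at most 50 mm and 8.59 degrees, less where a joint would pass 70% of its speed; a pose out of reach is approached as far as the arm can. A call with a gripper value outside its range is refused whole. "fingers" is the closure, from -1 (fully open) to 1 (shut), set as the call begins (left out, the last holds). The fingers move at their own pace and stop on an object; "squeeze" is the grip in N (left out, the last holds). Time passes only in rows, so rows that repeat a pose let the fingers close. It gives the time, the measured TCP pose, the force and the opening at its end, in the units of the state.
- observe(): the state, without advancing time (a new reading comes with each control period).
- get_image(name): name is "side" or "top" or "wrist"; returns a dict with "color" (420x560x3 uint8, red, green, blue), "camera_matrix" (3x3 intrinsics, pixels), "world_to_cam" (4x4, takes a point from world to camera coordinates); the wrist camera has in their place "mount" (4x4, takes a point from camera to tool coordinates, whose origin is the TCP and whose axes are the tool frame's). Camera axes: x right, y up, looking along -z (the intrinsics and any distortion apply to the point x, -y, -z); pixel columns grow to the right and rows downward; lengths in m; the calibration is good to about 2 mm. A picture is of the moment at which its call begins: read the wrist's pose just before it. There is no depth.
- sign_off(): hands the job in, once; it reports no verdict.
Trained networks look in a picture, given as the dict that the camera call returned (one of the last four; its "shot" number tells which), for a name from the list of things; names that differ only in an ending like _2 or _b are one class to them, and where a whole thing is asked for, a point or a joint stands for the part that bears it (a point fixed in the world has none). Each returns a list of dicts, best first, with "confidence" (0 to 1); they miss things now and then, are a little off and sometimes report something else, mostly with a low value. They report only what shows in the picture. A call takes as long as a camera call.
- boxes_of(picture, thing): "point" ([column, row] in pixels, amid what is visible of it).
- place_of(picture, thing): "point" ([column, row] in pixels: a listed point, or the origin of a listed thing).
The state is a dict: "clock": time; "joints": joint angles; "dq": joint speeds; "joint_efforts": joint torques, N m; "position": TCP position; "ee_rot": TCP orientation; "force": force on the tool from outside, world axes, zero at the start; "ft_torque": the same for the moment, N m; "width": opening from 0.0 (shut) to 1.0 (fully open).
Only numpy, scipy, OpenCV 4.12 (cv2) and the standard library are available. Lean on these libraries where they do the work, as an engineer would, in place of code of your own. Each camera call takes 0.05 s, during which the arm holds its last target.

TASK

Take the abrasive block with the upright wooden bar handle and a sprung sole, and dress the long weld seam of the big plate that has two bolt holes at one end: starting at the end of the seam beside the holes, draw the block along the whole seam to the plain end with its sole flat on the weld and lengthwise along it, pressing steadily so that the sole's spring stays about half-way in and never bottoms out hard. Then stand the block back upright where you took it from and let go.

Things in the scene. Friction and masses are not known exactly. Their poses are not given: they have to be found in the camera images.
- block_handle (a point): Centre of the dressing block's upright wooden handle bar: 60 mm long (x), 24 wide (y: grip across it), 46 tall (z up). The loose block, 0.35 kg, 80 mm tall, has an oblong dark abrasive sole 80 x 46 x 12 mm, its underside 57 mm below this point with the spring out. Not the plain brick nor the round block with a knob beside it.
- sole (a joint): How far the block's sprung sole is pushed up towards the handle: 0 m = fully out (block standing by itself), 0.015 m = hard stop. Spring: 4 N preload plus 500 N/m, so half-way in, 0.0075 m, takes about 8 N; 0.003 to 0.014 m is a proper working pressure.
- plate: Workpiece fixed on the bench: level steel plate 240 mm long (x), 100 wide (y), 12 thick, on two dark rest bars that stick out 15 mm at each side. Origin: middle of its footprint on the bench; the upper face is 30 mm above it. Two dark 20 mm bolt holes flank the seam at the -x end; the +x end is plain. The smaller loose plate is a bystander.
- seam (a point): Middle of the weld seam on the plate's upper face: a dark rippled strip 10 mm wide, 200 mm long, practically flush, straight down the middle of the plate. x runs along it towards the plain end (the holed end of the seam is at -0.1 m, the plain end at +0.1 m), z up.

How it is judged:
On the way, in this order (a step that is already met when the one before it is completed fails the run):
1. the block is pressed on the seam at its holed end (sole in by 3 to 14 mm, reaching to within 15 mm of the seam's end or farther), lengthwise, within 15 mm of its line (x of block_handle in the frame of plate between -0.14 and -0.045 m and y of block_handle in the frame of plate between -0.015 and 0.015 m and angle between the x axis of block_handle and the x axis of plate, either way round below 0.26 rad and angle between block_handle's own z axis and vertical below 0.2 rad and value of joint sole between 0.003 and 0.014 m and contact force between plate and anything else above 3 N), for 0.05 s.
2. still pressed so, a quarter of the way along (x of block_handle in the frame of plate between -0.04 and -0.016 m and y of block_handle in the frame of plate between -0.015 and 0.015 m and angle between the x axis of block_handle and the x axis of plate, either way round below 0.26 rad and angle between block_handle's own z axis and vertical below 0.2 rad and value of joint sole between 0.003 and 0.014 m and contact force between plate and anything else above 3 N), for 0.05 s.
3. still pressed so, at the middle (x of block_handle in the frame of plate between -0.012 and 0.012 m and y of block_handle in the frame of plate between -0.015 and 0.015 m and angle between the x axis of block_handle and the x axis of plate, either way round below 0.26 rad and angle between block_handle's own z axis and vertical below 0.2 rad and value of joint sole between 0.003 and 0.014 m and contact force between plate and anything else above 3 N), for 0.05 s.
4. still pressed so, three quarters of the way along (x of block_handle in the frame of plate between 0.016 and 0.04 m and y of block_handle in the frame of plate between -0.015 and 0.015 m and angle between the x axis of block_handle and the x axis of plate, either way round below 0.26 rad and angle between block_handle's own z axis and vertical below 0.2 rad and value of joint sole between 0.003 and 0.014 m and contact force between plate and anything else above 3 N), for 0.05 s.
5. still pressed so, at the plain end (x of block_handle in the frame of plate between 0.045 and 0.14 m and y of block_handle in the frame of plate between -0.015 and 0.015 m and angle between the x axis of block_handle and the x axis of plate, either way round below 0.26 rad and angle between block_handle's own z axis and vertical below 0.2 rad and value of joint sole between 0.003 and 0.014 m and contact force between plate and anything else above 3 N), for 0.05 s.
At the end, for the whole second after the job is handed in: The whole seam has been stroked under pressure from the holed end to the plain end; the block then stands upright within 10 degrees, released, clear of the plate, its sole out (below 3 mm), the centre of its handle within 40 mm of where it was at the start (distance of block_handle from where it was at the start of the episode below 0.04 m and angle between block_handle's own z axis and vertical below 0.175 rad and value of joint sole below 0.003 m and contact force between plate and anything else below 0.5 N); the robot touches nothing.
It fails at once if the plate is pressed with more than 35 N (the sole bottomed out hard) (contact force between plate and anything else above 35 N).
It also fails if it takes over 48 s, if anything falls off the work surface, if the arm or the gripper's body presses on something with over 40 N, if the wrist force passes 120 N, or if a joint passes its speed limit or range.

## Working session

There is one attempt and no reset: what is moved stays moved. The work goes in short steps, Python scripts to look and compute and a tool call to move; the robot and the scene stay as the last step left them, time stands still between calls to the robot, and variables do not carry over. Pictures are saved under pics/ and viewed, and the job is handed in when it is done.

Besides the shell and the picture viewer there is one more tool, called after "Emit:" by a JSON object that holds its "name" and its "arguments". arm_command: Moves the arm, as the interface text tells. Its arguments: {"type":"object","properties":{"plan":{"type":"array","items":{"type":"array"}},"fingers":{"type":"number"},"squeeze":{"type":"number"}},"required":["plan"]}

```bash
ls; mkdir -p pics; python3 - <<'E'
from cell import observe, get_image, boxes_of, place_of, arm
import cv2
print(observe()); print([a for a in dir(arm) if a[0]!='_'], arm.tip_extent)
for n in ["side","top","wrist"]:
    p=get_image(n); cv2.imwrite(f"pics/{n}0.png",p["color"][:,:,::-1])
    print(n,p["camera_matrix"].tolist(),{k:(v.round(4).tolist() if hasattr(v,'round') and k!='color' else None) for k,v in p.items()}.get("world_to_cam", p.get("mount")), p.keys())
    for t in ["block_handle","plate","seam"]:
        print(t,boxes_of(p,t)[:3],place_of(p,t)[:3])
print(observe()["clock"])
E
```

```text
pics
{'clock': 0.0, 'joints': array([ 1.19038949,  0.43523724,  0.0249559 ,  1.57409691, -0.01157251,
        1.13396413, -0.07509945]), 'dq': array([-0.00107883,  0.00125188,  0.00053402,  0.0007578 , -0.0020529 ,
        0.00088521,  0.0023955 ]), 'joint_efforts': array([-9.65665640e-05, -6.67846799e+01,  9.84764881e-01, -3.14459825e+01,
       -6.04724418e-02,  4.31815325e-02,  1.76308531e-04]), 'position': array([ 0.17122619, -0.60060264,  0.24793595]), 'ee_rot': array([-0.29013736,  2.07442859, -2.07125584]), 'force': array([ 0.31040189,  0.18951614, -0.30640759]), 'ft_torque': array([-0.0283937 ,  0.00186678, -0.03124431]), 'width': 1.0013826564424655}
['PlanningError', 'tip_extent'] 0.022
side [[402.5765745231985, 0.0, 279.87953258894066], [0.0, 402.5765745231985, 213.28380289562455], [0.0, 0.0, 1.0]] [[0.8052, -0.593, -0.0068, -0.4299], [0.424, 0.5676, 0.7058, -0.2238], [-0.4147, -0.5711, 0.7084, -0.5602], [0.0, 0.0, 0.0, 1.0]] dict_keys(['color', 'camera_matrix', 'world_to_cam', 'shot'])
block_handle [{'point': [393.4, 336.1], 'confidence': 0.63}] [{'point': [397.8, 318.5], 
[... 619 characters left out ...]
ce': 0.63}]
plate [{'point': [167.2, 193.8], 'confidence': 0.61}] [{'point': [170.7, 195.8], 'confidence': 0.76}]
seam [{'point': [165.3, 196.7], 'confidence': 0.75}] [{'point': [165.3, 193.5], 'confidence': 0.62}]
wrist [[294.6515459860784, 0.0, 285.2023132209824], [0.0, 294.6515459860784, 208.85120104346692], [0.0, 0.0, 1.0]] [[-1.64442141e-03 -9.55737038e-01 -2.94217625e-01 -7.81893853e-02]
 [ 3.67817387e-04  2.94217424e-01 -9.55738443e-01 -1.34775225e-01]
 [ 9.99998580e-01 -1.67985511e-03 -1.32280731e-04 -3.90917290e-04]
 [ 0.00000000e+00  0.00000000e+00  0.00000000e+00  1.00000000e+00]] dict_keys(['color', 'camera_matrix', 'mount', 'shot'])
block_handle [] []
plate [] []
seam [] []
1.05
```

View pics/side0.png

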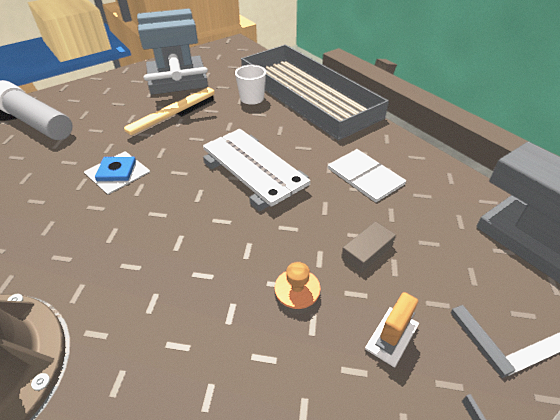

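View pics/top0.png

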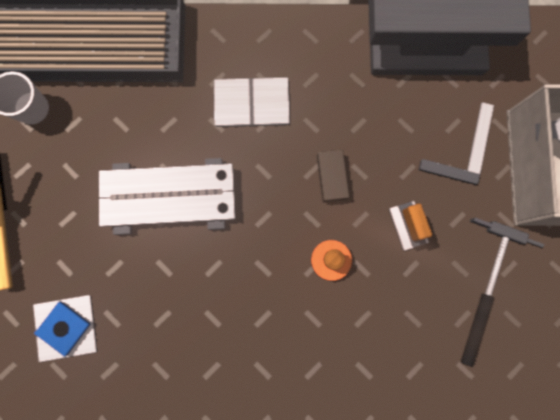

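View pics/wrist0.png

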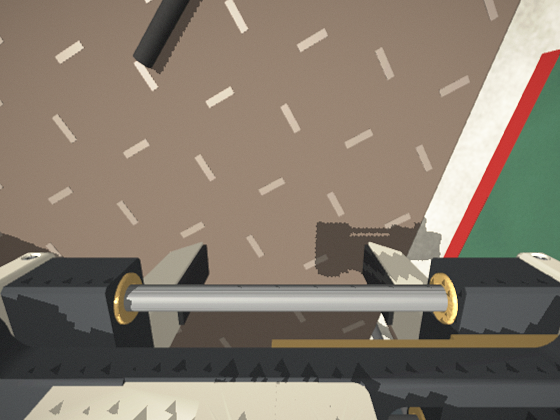

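```bash
python3 - <<'E'
import cv2
a=cv2.imread('pics/top0.png'); 
x=cv2.resize(a[190:260,380:450],None,fx=8,fy=8,interpolation=cv2.INTER_CUBIC); cv2.imwrite('pics/c1.png',x)
x=cv2.resize(a[155:240,90:245],None,fx=5,fy=5,interpolation=cv2.INTER_CUBIC); cv2.imwrite('pics/c2.png',x)
a=cv2.imread('pics/side0.png'); 
x=cv2.resize(a[285:370,355:430],None,fx=7,fy=7,interpolation=cv2.INTER_CUBIC); cv2.imwrite('pics/c3.png',x)
E
```

```text
(no output)
```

View pics/c1.png

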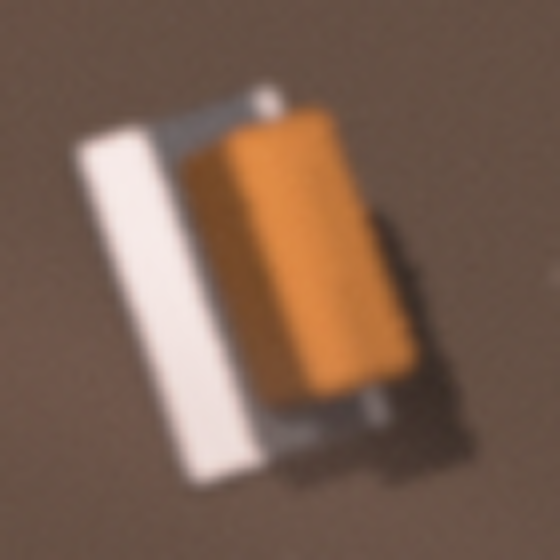

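View pics/c2.png

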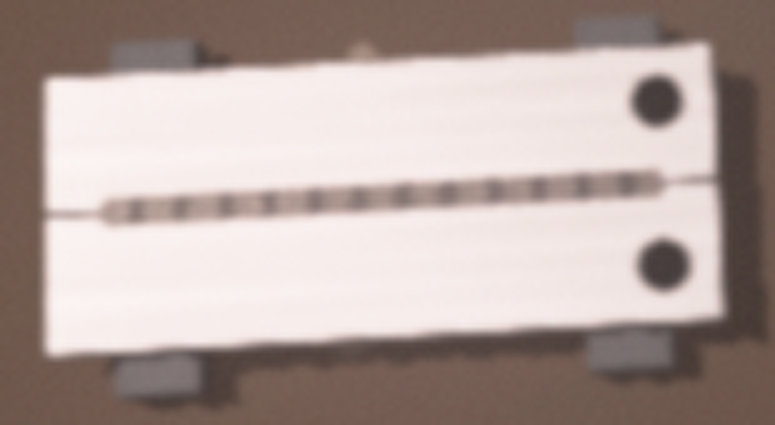

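View pics/c3.png

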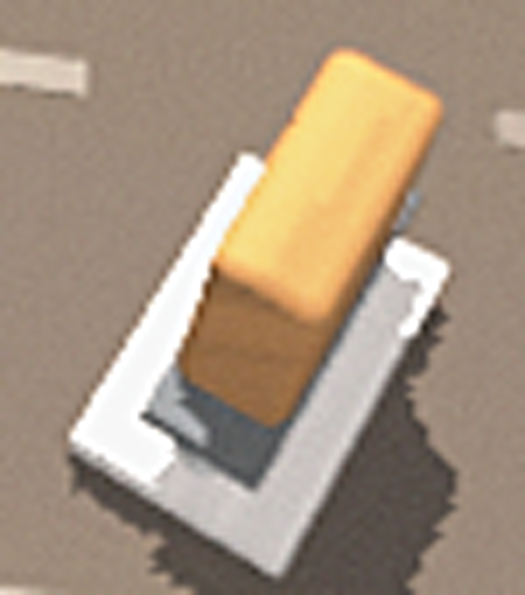

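```bash
cat > h.py <<'E'
import numpy as np, cv2, pickle
from scipy.spatial.transform import Rotation as R
def ray_z(p,px,z):
    K=np.array(p["camera_matrix"]);W=np.array(p["world_to_cam"])
    d=np.array([(px[0]-K[0,2])/K[0,0],-(px[1]-K[1,2])/K[1,1],-1.0])
    Rt=W[:3,:3].T; c=-Rt@W[:3,3]; d=Rt@d
    return c+d*(z-c[2])/d[2]
def proj(p,X):
    K=np.array(p["camera_matrix"]);W=np.array(p["world_to_cam"])
    q=W[:3,:3]@X+W[:3,3]; return [K[0,0]*q[0]/-q[2]+K[0,2],K[1,1]*-q[1]/-q[2]+K[1,2]]
E
python3 - <<'E'
from h import *
from cell import get_image, observe
t=get_image("top"); s=get_image("side")
pickle.dump((t,s),open('cams.pkl','wb'))
def f(p,pts,o,sc,z):
    P=np.array([ray_z(p,np.array(q)/sc+o,z) for q in pts]); print(P.round(4).tolist(), P.mean(0).round(4)); return P
print("block top"); f(t,[(230,150),(330,110),(415,360),(315,390)],(380,190),8,.08)
print("block side"); f(s,[(345,50),(440,105),(320,320),(215,262)],(355,285),7,.08)
print("base sole bottom z0.012 left edge top"); f(t,[(78,150),(195,485)],(380,190),8,.012)
f(s,[(72,437),(280,575),(450,265),(245,155)],(355,285),7,.012)
print("seam"); f(t,[(102,212),(662,182)],(90,155),5,.03)
f(t,[(45,78),(710,43),(725,315),(47,355)],(90,155),5,.03)
f(s,[(228.5,140.5),(287,186)],(0,0),1,.03)
f(s,[(240,129),(309,180),(273,203),(203,150)],(0,0),1,.03)
o=observe(); print(R.from_rotvec(o['ee_rot']).as_matrix().round(4))
E
```

```text
block top
[[0.5281, -0.2925, 0.08], [0.5367, -0.314, 0.08], [0.4837, -0.3298, 0.08], [0.4774, -0.3085, 0.08]] [ 0.5065 -0.3112  0.08  ]
block side
[[0.5315, -0.294, 0.08], [0.5365, -0.3135, 0.08], [0.4831, -0.3306, 0.08], [0.4764, -0.311, 0.08]] [ 0.5069 -0.3123  0.08  ]
base sole bottom z0.012 left edge top
[[0.5376, -0.2772, 0.012], [0.4611, -0.3013, 0.012]] [ 0.4993 -0.2892  0.012 ]
[[0.4625, -0.3014, 0.012], [0.4747, -0.3461, 0.012], [0.5544, -0.3215, 0.012], [0.5396, -0.2771, 0.012]] [ 0.5078 -0.3115  0.012 ]
seam
[[0.5544, 0.2281, 0.03], [0.5658, 0.0278, 0.03]] [0.5601 0.1279 0.03  ]
[[0.6034, 0.251, 0.03], [0.617, 0.0112, 0.03], [0.5177, 0.0045, 0.03], [0.5029, 0.2452, 0.03]] [0.5602 0.128  0.03  ]
[[0.5584, 0.2266, 0.03], [0.5702, 0.0255, 0.03]] [0.5643 0.126  0.03  ]
[[0.6036, 0.25, 0.03], [0.6162, 0.0136, 0.03], [0.52, 0.0027, 0.03], [0.4955, 0.2294, 0.03]] [0.5588 0.1239 0.03  ]
[[-0.9617 -0.      0.2742]
 [-0.2742 -0.     -0.9617]
 [ 0.     -1.      0.    ]]
```

Emit:
{"name": "arm_command", "arguments": {"plan": [[[-0.045, 0, -0.021], [0, -1.3, 0]], [[-0.09, 0, -0.042], [0, -1.3, 0]], [[-0.135, 0, -0.063], [0, -1.3, 0]], [[-0.18, 0, -0.084], [0, -1.3, 0]], [[-0.225, 0, -0.105], [0, -1.3, 0]]], "fingers": -1, "squeeze": 50}}

```text
clock: 1.65
position: [0.3602, -0.437, 0.249]
ee_rot: [-0.311, 2.059, -2.06]
force: [0.6, 0.1, -0.4]
width: 1.001
```

Emit:
{"name": "arm_command", "arguments": {"plan": [[[-0.045, 0.018, -0.019], [0, 0, 0]], [[-0.09, 0.035, -0.038], [0, 0, 0]], [[-0.135, 0.053, -0.057], [0, 0, 0]], [[-0.179, 0.07, -0.0766], [0, 0, 0]], [[-0.179, 0.07, -0.0766], [0, 0, 0]]]}}

```text
clock: 2.15
position: [0.5114, -0.3054, 0.1767]
ee_rot: [-0.319, 2.059, -2.05]
force: [0.2, -0.7, -0.2]
width: 1.004
```

```bash
python3 - <<'E'
from h import *
from cell import get_image, observe, boxes_of, place_of
o=observe(); p=get_image("wrist"); cv2.imwrite("pics/w1.png",p["color"][:,:,::-1])
T=np.eye(4);T[:3,:3]=R.from_rotvec(o['ee_rot']).as_matrix();T[:3,3]=o['position']
p2=dict(p);p2["world_to_cam"]=np.linalg.inv(T@np.array(p["mount"]))
pickle.dump(p2,open('w1.pkl','wb'))
print(o['position'],T[:3,:3].round(4).tolist(),o['clock'],o['force'])
for c in [(.507,-.312,.057),(.507,-.312,.08)]: print(proj(p2,np.array(c)))
print(boxes_of(p,"block_handle"),place_of(p,"block_handle"))
E
```

```text
[ 0.5114319  -0.30542068  0.17673088] [[-0.9526, 0.0001, 0.3043], [-0.3043, 0.0044, -0.9526], [-0.0015, -1.0, -0.0042]] 2.15 [ 0.17699856 -0.73229558 -0.21176943]
[np.float64(291.5874751681087), np.float64(215.44203590163195)]
[np.float64(292.0319309534827), np.float64(224.09302790601208)]
[{'point': [292.5, 206.4], 'confidence': 0.64}] [{'point': [293.1, 215.8], 'confidence': 0.65}]
```

View pics/w1.png

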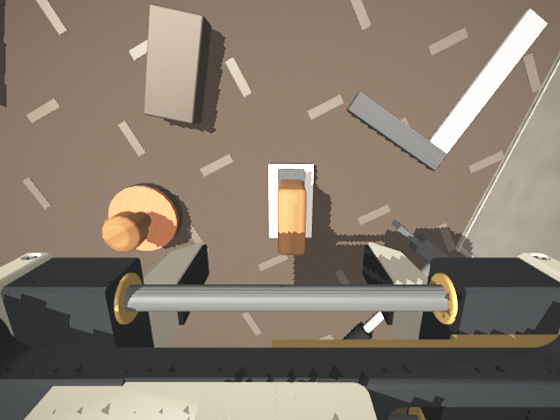

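```bash
cat >> h.py <<'E'
def pose():
    from cell import observe
    o=observe(); M=R.from_rotvec(o['ee_rot']).as_matrix()
    return o,np.array(o['position']),M
def go(x,y,z,yaw=None):
    "yaw = yaw of tool z (deg); shift in tool axes"
    o,p,M=pose()
    cur=np.degrees(np.arctan2(M[1,2],M[0,2]))
    print('clk',o['clock'],'pos',p.round(4),'yawz',cur.round(2),'tilt',np.degrees(np.arccos(-M[2,1])).round(2),'F',np.round(o['force'],2),'tq',np.round(o['ft_torque'],2),'w',round(o['width'],3))
    print('shift',(M.T@(np.array([x,y,z])-p)).round(4), 'turn_y', None if yaw is None else round(-((yaw-cur+180)%360-180),2))
    if yaw is not None: print('full rotvec deg', np.degrees((R.from_matrix(M).inv()*R.from_matrix(np.array([[-np.cos(np.radians(yaw+90))*-1*-1*-1*0 - np.sin(np.radians(yaw))*-1*0 + np.cross([0,0,-1],[np.cos(np.radians(yaw)),np.sin(np.radians(yaw)),0])[i], -1.0*(i==2), [np.cos(np.radians(yaw)),np.sin(np.radians(yaw)),0][i]] for i in range(3)]))).as_rotvec()).round(2))
E
python3 -c "
from h import *
go(.507,-.312,.061,-72.8)"
```

```text
clk 2.3 pos [ 0.5071 -0.3123  0.1785] yawz -72.73 tilt 0.05 F [-0.79 -1.1  -0.08] tq [ 0.01 -0.02 -0.04] w 0.999
shift [-1.000e-04  1.175e-01 -3.000e-04] turn_y 0.07
full rotvec deg [0.   0.07 0.05]
```

Emit:
{"name": "arm_command", "arguments": {"plan": [[[0, 0.04, 0], [0, 0, 0]], [[0, 0.08, 0], [0, 0, 0]], [[0, 0.105, 0], [0, 0, 0]], [[0, 0.1175, 0], [0, 0, 0]], [[0, 0.1175, 0], [0, 0, 0]]]}}

```text
clock: 2.8
position: [0.5056, -0.3135, 0.0604]
ee_rot: [-0.312, 2.062, -2.061]
force: [-0.2, 0.9, -0.0]
width: 0.998
```

Emit:
{"name": "arm_command", "arguments": {"plan": [[[0, 0, 0], [0, 0, 0]], [[0, 0, 0], [0, 0, 0]], [[0, 0, 0], [0, 0, 0]], [[0, 0, 0], [0, 0, 0]], [[0, 0, 0], [0, 0, 0]]], "fingers": 1, "squeeze": 50}}

```text
clock: 3.3
position: [0.5075, -0.3123, 0.0617]
ee_rot: [-0.311, 2.059, -2.06]
force: [-0.0, 0.5, 0.3]
width: 0.615
```

Emit:
{"name": "arm_command", "arguments": {"plan": [[[0, 0, 0], [0, 0, 0]], [[0, 0, 0], [0, 0, 0]], [[0, 0, 0], [0, 0, 0]], [[0, 0, 0], [0, 0, 0]], [[0, 0, 0], [0, 0, 0]]]}}

```text
clock: 3.8
position: [0.5073, -0.3122, 0.0612]
ee_rot: [-0.312, 2.06, -2.06]
force: [0.1, 0.4, 0.4]
width: 0.259
```

```bash
python3 -c "
from h import *
go(.507,-.312,.061,-72.8)
from cell import get_image
p=get_image('wrist'); cv2.imwrite('pics/w2.png',p['color'][:,:,::-1])"
```

```text
clk 3.8 pos [ 0.5073 -0.3122  0.0612] yawz -72.79 tilt 0.01 F [0.09 0.36 0.39] tq [-0.04  0.01 -0.  ] w 0.259
shift [ 0.0002  0.0002 -0.0003] turn_y 0.01
full rotvec deg [0.   0.01 0.  ]
```

View pics/w2.png

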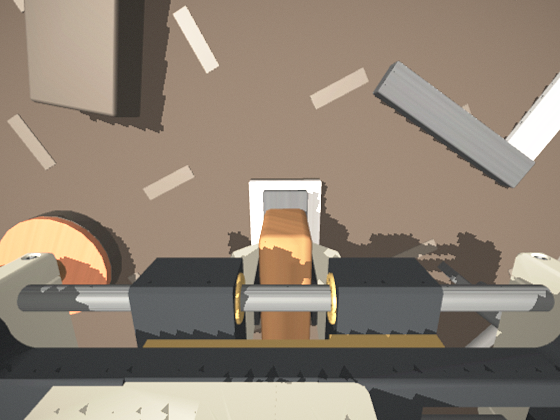

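Emit:
{"name": "arm_command", "arguments": {"plan": [[[0, 0, 0], [0, 0, 0]], [[0, 0, 0], [0, 0, 0]], [[0, 0, 0], [0, 0, 0]], [[0, -0.015, 0], [0, 0, 0]], [[0, -0.03, 0], [0, 0, 0]]]}}

```text
clock: 4.35
position: [0.5065, -0.3119, 0.0908]
ee_rot: [-0.314, 2.062, -2.059]
force: [-0.4, -0.4, -2.7]
width: 0.255
```

Emit:
{"name": "arm_command", "arguments": {"plan": [[[0, -0.03, 0], [0, 0, 0]], [[0, -0.06, 0], [0, 0, 0]], [[0, -0.08, 0], [0, 0, 0]], [[0, -0.09, 0], [0, 0, 0]], [[0, -0.09, 0], [0, 0, 0]]]}}

```text
clock: 4.85
position: [0.5077, -0.3126, 0.1821]
ee_rot: [-0.31, 2.058, -2.06]
force: [0.8, -0.4, -3.0]
width: 0.263
```

```bash
python3 -c "
from h import *
go(.566,.058,.18,3.3)
from cell import get_image
p=get_image('wrist'); cv2.imwrite('pics/w3.png',p['color'][:,:,::-1])"
```

```text
clk 4.85 pos [ 0.5077 -0.3126  0.1821] yawz -72.8 tilt 0.11 F [ 0.83 -0.39 -2.99] tq [-0.06 -0.03  0.  ] w 0.263
shift [-0.1653  0.0018 -0.3367] turn_y -76.1
full rotvec deg [-1.20e-01 -7.61e+01 -1.00e-02]
```

View pics/w3.png

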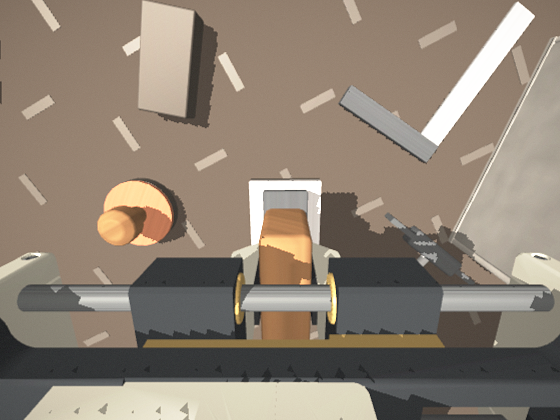

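Emit:
{"name": "arm_command", "arguments": {"plan": [[[-0.0165, 0, -0.0337], [0, -7.6, 0]], [[-0.033, 0, -0.0674], [0, -15.2, 0]], [[-0.0495, 0, -0.101], [0, -22.8, 0]], [[-0.066, 0, -0.1347], [0, -30.4, 0]], [[-0.0825, 0, -0.1684], [0, -38, 0]]]}}

```text
clock: 5.4
position: [0.5353, -0.1254, 0.1795]
ee_rot: [-0.864, 1.639, -1.636]
force: [0.9, -0.9, -3.0]
width: 0.26
```

```bash
python3 -c "
from h import *
go(.566,.058,.18,3.3)"
```

```text
clk 5.4 pos [ 0.5353 -0.1254  0.1795] yawz -34.48 tilt 0.16 F [ 0.92 -0.89 -2.96] tq [ 0.01 -0.11  0.04] w 0.26
shift [-0.1686 -0.0005 -0.0785] turn_y -37.78
full rotvec deg [ 1.600e-01 -3.778e+01  1.000e-02]
```

Emit:
{"name": "arm_command", "arguments": {"plan": [[[-0.0338, 0, -0.0163], [0, -7.6, 0]], [[-0.0675, 0, -0.0326], [0, -15.2, 0]], [[-0.1012, 0, -0.0488], [0, -22.9, 0]], [[-0.135, 0, -0.0651], [0, -30.5, 0]], [[-0.1687, 0, -0.0814], [0, -38.1, 0]]]}}

```text
clock: 5.9
position: [0.5648, 0.0593, 0.1794]
ee_rot: [-1.24, 1.165, -1.161]
force: [0.6, -0.6, -2.7]
width: 0.261
```

Emit:
{"name": "arm_command", "arguments": {"plan": [[[0, 0, 0], [0, 0, 0]], [[0, 0, 0], [0, 0, 0]], [[0, 0, 0], [0, 0, 0]]]}}

```text
clock: 6.2
position: [0.565, 0.0565, 0.1799]
ee_rot: [-1.237, 1.169, -1.168]
force: [-0.1, -1.0, -2.8]
width: 0.261
```

```bash
python3 - <<'E'
from h import *
go(.566,.058,.18,3.3)
from cell import get_image
o=pose()
p=get_image('wrist'); cv2.imwrite('pics/w4.png',p['color'][:,:,::-1])
T=np.eye(4);T[:3,:3]=o[2];T[:3,3]=o[1]
p["world_to_cam"]=np.linalg.inv(T@np.array(p["mount"]));pickle.dump(p,open('w4.pkl','wb'))
t=get_image('top'); cv2.imwrite('pics/t4.png',t['color'][:,:,::-1])
for c in [(.5544,.2281,.03),(.5658,.0278,.03)]: print(proj(p,np.array(c)))
E
```

```text
clk 6.2 pos [0.565  0.0565 0.1799] yawz 3.18 tilt 0.14 F [-0.08 -0.98 -2.81] tq [-0.09 -0.11 -0.  ] w 0.261
shift [-0.0014 -0.0001  0.001 ] turn_y -0.12
full rotvec deg [ 0.13 -0.12  0.05]
[np.float64(286.4868922130089), np.float64(2.202775166920759)]
[np.float64(286.1664721319491), np.float64(228.19652679198634)]
```

View pics/w4.png

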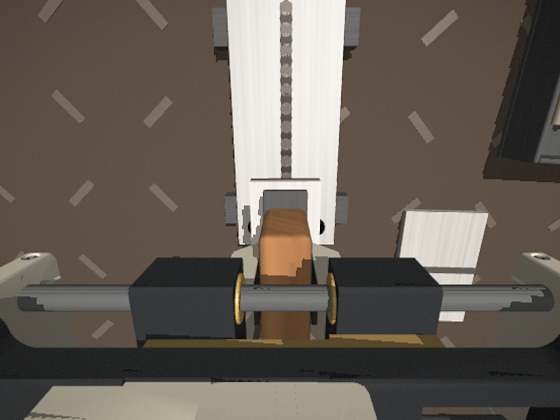

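View pics/t4.png

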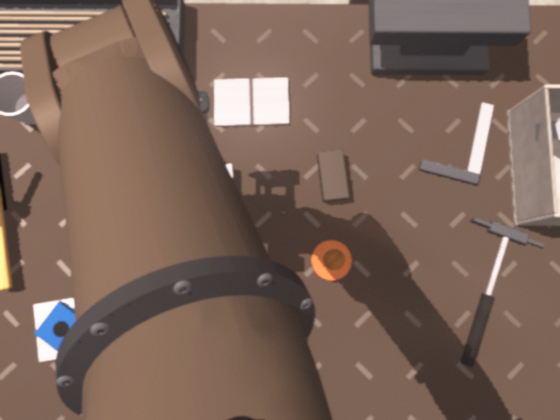

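Emit:
{"name": "arm_command", "arguments": {"plan": [[[-0.003, 0.035, -0.001], [0.1, -0.1, 0]], [[-0.003, 0.065, -0.001], [0.1, -0.1, 0]], [[-0.003, 0.08, -0.001], [0.1, -0.1, 0]], [[-0.003, 0.085, -0.001], [0.1, -0.1, 0]], [[-0.003, 0.085, -0.001], [0.1, -0.1, 0]]]}}

```text
clock: 6.8
position: [0.5646, 0.0606, 0.0962]
ee_rot: [-1.236, 1.165, -1.166]
force: [-0.6, 0.4, -2.4]
width: 0.264
```

Emit:
{"name": "arm_command", "arguments": {"plan": [[[0, 0, 0], [0, 0, 0]], [[0, 0, 0], [0, 0, 0]]]}}

```text
clock: 7.0
position: [0.5654, 0.0611, 0.0975]
ee_rot: [-1.234, 1.163, -1.167]
force: [0.5, -0.2, -2.3]
width: 0.26
```

```bash
python3 - <<'E'
from h import *
go(.564,.0596,.0855,3.3)
from cell import get_image
s=get_image('side'); cv2.imwrite('pics/s5.png',cv2.resize(s['color'][90:230,180:340,::-1],None,fx=4,fy=4,interpolation=cv2.INTER_CUBIC))
E
```

```text
clk 7.0 pos [0.5654 0.0611 0.0975] yawz 3.4 tilt 0.23 F [ 0.49 -0.22 -2.29] tq [ 0.01 -0.1   0.01] w 0.26
shift [ 0.0014  0.012  -0.0015] turn_y 0.1
full rotvec deg [-0.23  0.1  -0.01]
```

View pics/s5.png

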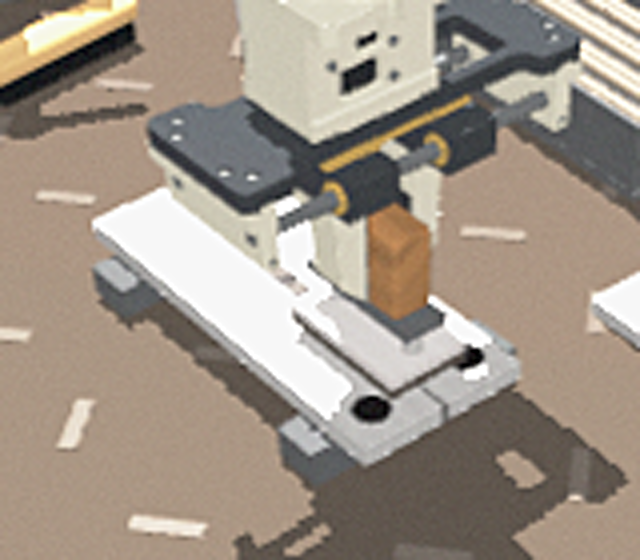

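Emit:
{"name": "arm_command", "arguments": {"plan": [[[0, 0.002, -0.0005], [0, 0, 0]], [[0, 0.004, -0.001], [0, 0, 0]], [[0, 0.006, -0.001], [0, 0, 0]], [[0, 0.006, -0.001], [0, 0, 0]]]}}

```text
clock: 7.45
position: [0.5635, 0.0609, 0.0903]
ee_rot: [-1.236, 1.164, -1.166]
force: [-1.6, -0.3, 3.4]
width: 0.26
```

Emit:
{"name": "arm_command", "arguments": {"plan": [[[0, 0.0015, 0], [0, 0, 0]], [[0, 0.003, 0], [0, 0, 0]], [[0, 0.003, 0], [0, 0, 0]]]}}

```text
clock: 7.75
position: [0.5635, 0.0609, 0.0872]
ee_rot: [-1.236, 1.164, -1.166]
force: [-2.9, -0.3, 4.2]
width: 0.264
```

```bash
python3 - <<'E'
from h import *
from cell import get_image
go(.5561,.1955,.085,3.3)
s=get_image('side'); cv2.imwrite('pics/s6.png',cv2.resize(s['color'][140:210,240:320,::-1],None,fx=7,fy=7,interpolation=cv2.INTER_CUBIC))
go(.5561,.1955,.085,3.3)
E
```

```text
clk 7.75 pos [0.5635 0.0609 0.0872] yawz 3.42 tilt 0.1 F [-2.89 -0.27  4.23] tq [-0.2   0.42  0.03] w 0.264
shift [-0.1348  0.0022  0.0007] turn_y 0.12
full rotvec deg [-0.1   0.12  0.01]
clk 7.8 pos [0.5635 0.0609 0.0873] yawz 3.42 tilt 0.1 F [-2.38 -0.72  4.17] tq [-0.21  0.48 -0.04] w 0.259
shift [-0.1348  0.0023  0.0006] turn_y 0.12
full rotvec deg [-0.1   0.12  0.01]
```

View pics/s6.png

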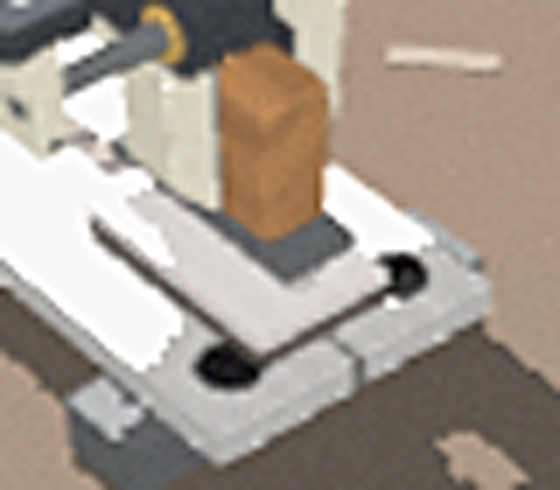

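Emit:
{"name": "arm_command", "arguments": {"plan": [[[0, 0.001, 0], [0, 0, 0]], [[0, 0.002, 0], [0, 0, 0]], [[0, 0.002, 0], [0, 0, 0]], [[-0.004, 0.002, 0], [0, 0, 0]], [[-0.01, 0.002, 0], [0, 0, 0]]]}}

```text
clock: 8.3
position: [0.5638, 0.0689, 0.0853]
ee_rot: [-1.235, 1.164, -1.169]
force: [0.8, -4.6, 4.7]
width: 0.253
```

Emit:
{"name": "arm_command", "arguments": {"plan": [[[-0.007, 0, 0], [0, 0, 0]], [[-0.014, 0, 0], [0, 0, 0]], [[-0.021, 0, 0], [0, 0, 0]], [[-0.028, 0, 0], [0, 0, 0]], [[-0.034, 0, 0], [0, 0, 0]]]}}

```text
clock: 8.8
position: [0.562, 0.1037, 0.0855]
ee_rot: [-1.235, 1.163, -1.169]
force: [-0.1, -5.6, 4.9]
width: 0.258
```

```bash
python3 - <<'E'
from h import *
go(.5561,.1955,.085,3.3)
E
```

```text
clk 8.8 pos [0.562  0.1037 0.0855] yawz 3.34 tilt 0.21 F [-0.07 -5.62  4.89] tq [-1.18 -0.17  0.07] w 0.258
shift [-0.092   0.0003 -0.0006] turn_y 0.04
full rotvec deg [-0.19  0.04  0.09]
```

```bash
python3 - <<'E'
from h import *
from cell import get_image
s=get_image('side'); cv2.imwrite('pics/s7.png',cv2.resize(s['color'][120:200,220:320,::-1],None,fx=7,fy=7,interpolation=cv2.INTER_CUBIC))
E
```

```text
(no output)
```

View pics/s7.png

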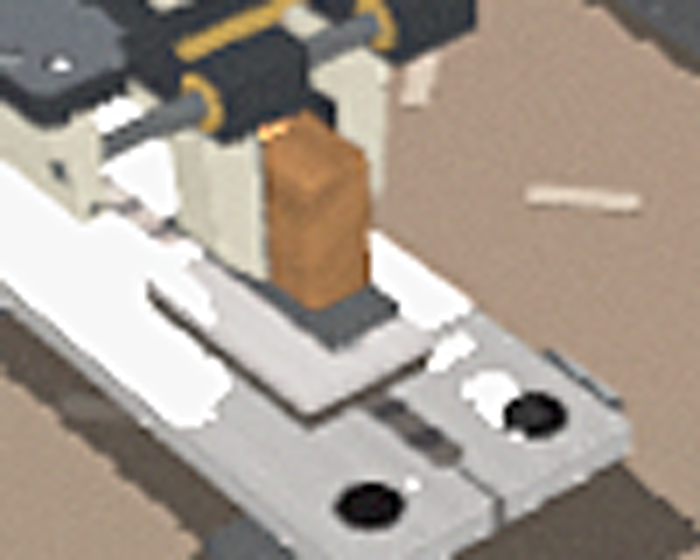

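Emit:
{"name": "arm_command", "arguments": {"plan": [[[-0.006, 0, 0], [0, 0, 0]], [[-0.013, 0, 0], [0, 0, 0]], [[-0.02, 0, 0], [0, 0, 0]], [[-0.027, 0, 0], [0, 0, 0]], [[-0.034, 0, 0], [0, 0, 0]]]}}

```text
clock: 9.35
position: [0.5599, 0.1375, 0.0854]
ee_rot: [-1.235, 1.163, -1.169]
force: [1.2, -5.5, 5.4]
width: 0.26
```

```bash
python3 - <<'E'
from h import *
go(.5561,.1955,.085,3.3)
E
```

```text
clk 9.35 pos [0.5599 0.1375 0.0854] yawz 3.34 tilt 0.19 F [ 1.24 -5.54  5.36] tq [-1.21 -0.14  0.02] w 0.26
shift [-0.0581  0.0003 -0.0004] turn_y 0.04
full rotvec deg [-0.17  0.04  0.09]
```

Emit:
{"name": "arm_command", "arguments": {"plan": [[[-0.006, 0, 0], [0, 0, 0]], [[-0.012, 0, 0], [0, 0, 0]], [[-0.018, 0, 0], [0, 0, 0]], [[-0.024, 0, 0], [0, 0, 0]], [[-0.03, 0, 0], [0, 0, 0]]]}}

```text
clock: 9.85
position: [0.5581, 0.1674, 0.0854]
ee_rot: [-1.235, 1.163, -1.169]
force: [-0.8, -5.0, 4.9]
width: 0.257
```

Emit:
{"name": "arm_command", "arguments": {"plan": [[[-0.007, 0, 0], [0, 0, 0]], [[-0.014, 0, 0], [0, 0, 0]], [[-0.021, 0, 0], [0, 0, 0]], [[-0.028, 0, 0], [0, 0, 0]], [[-0.031, 0, 0], [0, 0, 0]]]}}

```text
clock: 10.35
position: [0.5561, 0.1991, 0.0854]
ee_rot: [-1.235, 1.163, -1.168]
force: [0.7, -4.4, 5.1]
width: 0.255
```

Emit:
{"name": "arm_command", "arguments": {"plan": [[[-0.001, 0, 0], [0, 0, 0]], [[-0.001, 0, 0], [0, 0, 0]]]}}

```text
clock: 10.55
position: [0.556, 0.1998, 0.0853]
ee_rot: [-1.235, 1.163, -1.168]
force: [0.1, -3.2, 5.4]
width: 0.258
```

```bash
python3 - <<'E'
from h import *
from cell import get_image
go(.5561,.1955,.18,3.3)
s=get_image('side'); cv2.imwrite('pics/s8.png',cv2.resize(s['color'][90:210,180:320,::-1],None,fx=5,fy=5,interpolation=cv2.INTER_CUBIC))
E
```

```text
clk 10.55 pos [0.556  0.1998 0.0853] yawz 3.37 tilt 0.17 F [ 0.12 -3.22  5.43] tq [-0.89 -0.09  0.07] w 0.258
shift [ 0.0044 -0.0947  0.0001] turn_y 0.07
full rotvec deg [-0.16  0.07  0.06]
```

View pics/s8.png

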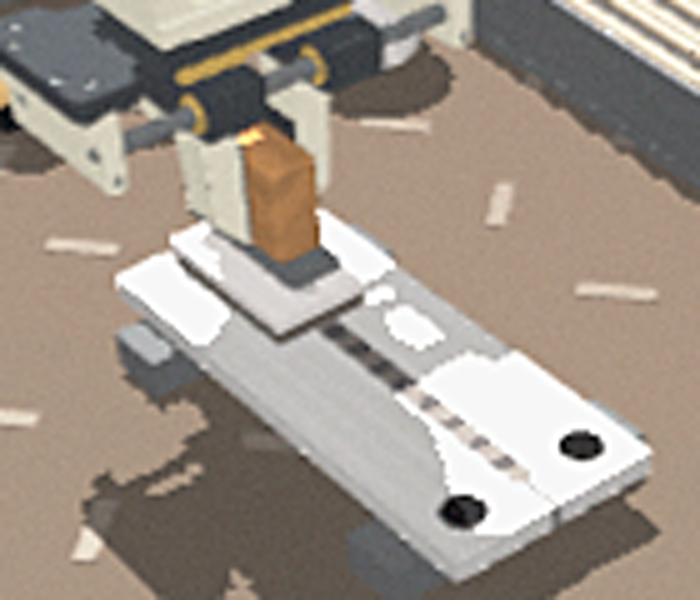

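Emit:
{"name": "arm_command", "arguments": {"plan": [[[0, -0.015, 0], [0, 0, 0]], [[0, -0.045, 0], [0, 0, 0]], [[0, -0.075, 0], [0, 0, 0]], [[0, -0.095, 0], [0, 0, 0]], [[0, -0.095, 0], [0, 0, 0]]]}}

```text
clock: 11.1
position: [0.5562, 0.202, 0.1834]
ee_rot: [-1.23, 1.161, -1.166]
force: [0.1, 0.1, -3.0]
width: 0.258
```

```bash
python3 - <<'E'
from h import *
from cell import get_image
go(.507,-.312,.18,-72.8)
s=get_image('wrist'); cv2.imwrite('pics/w9.png',s['color'][:,:,::-1])
s=get_image('side'); cv2.imwrite('pics/s9.png',cv2.resize(s['color'][60:180,180:320,::-1],None,fx=5,fy=5,interpolation=cv2.INTER_CUBIC))
go(.507,-.312,.18,-72.8)
E
```

```text
clk 11.1 pos [0.5562 0.202  0.1834] yawz 3.43 tilt 0.39 F [ 0.12  0.12 -2.97] tq [ 0.04 -0.22  0.02] w 0.258
shift [ 0.5101  0.0017 -0.08  ] turn_y 76.23
full rotvec deg [-0.23 76.23 -0.36]
clk 11.2 pos [0.5547 0.2006 0.18  ] yawz 3.42 tilt 0.1 F [-0.59 -0.54 -3.56] tq [-0.06 -0.12  0.05] w 0.259
shift [ 5.089e-01 -2.000e-04 -7.830e-02] turn_y 76.22
full rotvec deg [-8.000e-02  7.622e+01 -7.000e-02]
```

View pics/w9.png

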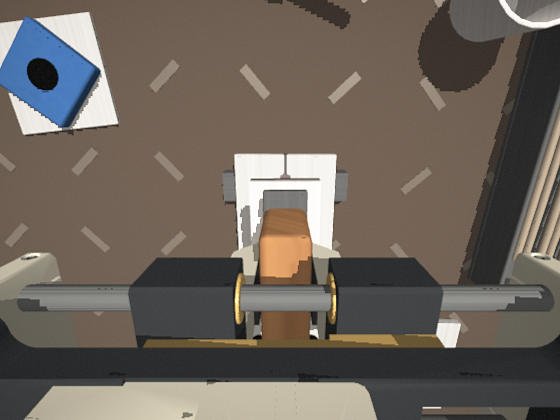

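View pics/s9.png

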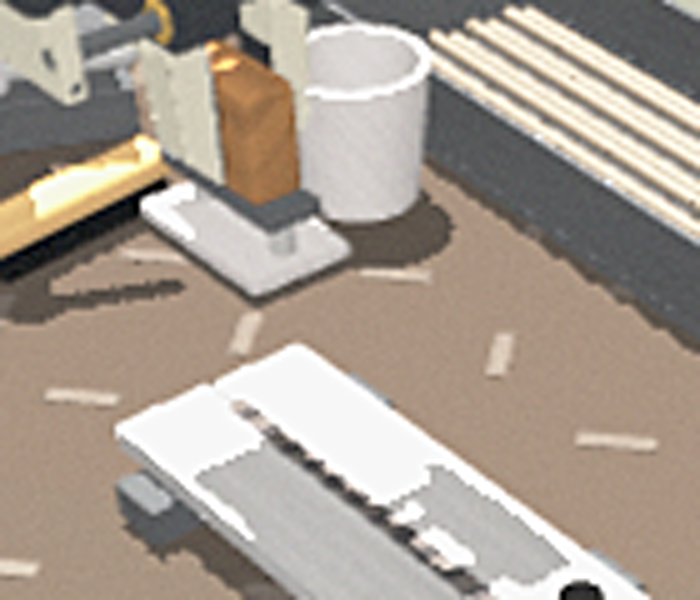

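Emit:
{"name": "arm_command", "arguments": {"plan": [[[0.0458, 0, -0.007], [0, 6.9, 0]], [[0.0916, 0, -0.0141], [0, 13.8, 0]], [[0.1374, 0, -0.0211], [0, 20.7, 0]], [[0.1832, 0, -0.0282], [0, 27.6, 0]], [[0.229, 0, -0.0352], [0, 34.5, 0]]]}}

```text
clock: 11.7
position: [0.532, -0.0319, 0.1785]
ee_rot: [-0.899, 1.601, -1.599]
force: [1.2, -0.5, -3.4]
width: 0.258
```

Emit:
{"name": "arm_command", "arguments": {"plan": [[[0, 0, 0], [0, 0, 0]], [[0, 0, 0], [0, 0, 0]]]}}

```text
clock: 11.9
position: [0.5324, -0.0314, 0.1787]
ee_rot: [-0.901, 1.599, -1.598]
force: [0.8, 0.6, -3.3]
width: 0.258
```

```bash
python3 - <<'E'
from h import *
go(.507,-.312,.18,-72.8)
E
```

```text
clk 11.9 pos [ 0.5324 -0.0314  0.1787] yawz -31.22 tilt 0.05 F [ 0.77  0.65 -3.27] tq [ 0.06 -0.14 -0.02] w 0.258
shift [ 0.2531 -0.0012  0.1237] turn_y 41.58
full rotvec deg [3.000e-02 4.158e+01 5.000e-02]
```

Emit:
{"name": "arm_command", "arguments": {"plan": [[[0.04, 0, 0.0195], [0, 6.6, 0]], [[0.08, 0, 0.039], [0, 13.2, 0]], [[0.12, 0, 0.0586], [0, 19.7, 0]], [[0.16, 0, 0.0782], [0, 26.3, 0]], [[0.2, 0, 0.0977], [0, 32.9, 0]]]}}

```text
clock: 12.4
position: [0.5141, -0.2513, 0.1791]
ee_rot: [-0.453, 1.971, -1.968]
force: [0.7, 0.1, -3.7]
width: 0.26
```

Emit:
{"name": "arm_command", "arguments": {"plan": [[[0, 0, 0], [0, 0, 0]], [[0, 0, 0], [0, 0, 0]]]}}

```text
clock: 12.6
position: [0.5139, -0.2511, 0.179]
ee_rot: [-0.455, 1.97, -1.967]
force: [0.4, 1.3, -3.4]
width: 0.259
```

```bash
python3 - <<'E'
from h import *
go(.507,-.312,.10,-72.8)
E
```

```text
clk 12.6 pos [ 0.5139 -0.2511  0.179 ] yawz -63.93 tilt 0.08 F [ 0.35  1.35 -3.37] tq [ 0.07 -0.06 -0.02] w 0.259
shift [0.033  0.0789 0.0518] turn_y 8.87
full rotvec deg [ 0.06  8.87 -0.05]
```

Emit:
{"name": "arm_command", "arguments": {"plan": [[[0.0165, 0, 0.026], [0, 4.5, 0]], [[0.033, 0.02, 0.0518], [0, 8.9, 0]], [[0.033, 0.055, 0.0518], [0, 8.9, 0]], [[0.033, 0.079, 0.0518], [0, 8.9, 0]], [[0.033, 0.079, 0.0518], [0, 8.9, 0]]]}}

```text
clock: 13.1
position: [0.5059, -0.3087, 0.0973]
ee_rot: [-0.318, 2.065, -2.054]
force: [0.3, 1.3, -3.0]
width: 0.259
```

Emit:
{"name": "arm_command", "arguments": {"plan": [[[0, 0, 0], [0, 0, 0]], [[0, 0, 0], [0, 0, 0]]]}}

```text
clock: 13.3
position: [0.5086, -0.312, 0.1025]
ee_rot: [-0.308, 2.057, -2.059]
force: [-0.1, -0.5, -3.2]
width: 0.259
```

```bash
python3 - <<'E'
from h import *
go(.507,-.312,.0625,-72.8)
E
```

```text
clk 13.3 pos [ 0.5086 -0.312   0.1025] yawz -72.75 tilt 0.22 F [-0.06 -0.51 -3.2 ] tq [-0.01 -0.03 -0.  ] w 0.259
shift [ 0.0017  0.04   -0.0005] turn_y 0.05
full rotvec deg [-0.09  0.05 -0.21]
```

Emit:
{"name": "arm_command", "arguments": {"plan": [[[0.001, 0.018, 0], [0, 0, 0]], [[0.001, 0.03, 0], [0, 0, 0]], [[0.001, 0.034, 0], [0, 0, 0]], [[0.001, 0.036, 0], [0, 0, 0]], [[0.001, 0.036, 0], [0, 0, 0]]]}}

```text
clock: 13.8
position: [0.5065, -0.3131, 0.0654]
ee_rot: [-0.308, 2.059, -2.06]
force: [-0.4, -1.0, -3.5]
width: 0.259
```

Emit:
{"name": "arm_command", "arguments": {"plan": [[[0, 0.001, 0], [0, 0, 0]], [[0, 0.002, 0], [0, 0, 0]], [[0, 0.002, 0], [0, 0, 0]]]}}

```text
clock: 14.1
position: [0.5063, -0.3132, 0.0632]
ee_rot: [-0.308, 2.06, -2.06]
force: [0.7, 0.3, -2.8]
width: 0.261
```

Emit:
{"name": "arm_command", "arguments": {"plan": [[[0, 0.001, 0], [0, 0, 0]], [[0, 0.0015, 0], [0, 0, 0]], [[0, 0.0015, 0], [0, 0, 0]]]}}

```text
clock: 14.4
position: [0.5062, -0.3131, 0.0615]
ee_rot: [-0.308, 2.06, -2.06]
force: [0.2, -0.3, -3.3]
width: 0.258
```

Emit:
{"name": "arm_command", "arguments": {"plan": [[[0, 0.0005, 0], [0, 0, 0]], [[0, 0.001, 0], [0, 0, 0]], [[0, 0.001, 0], [0, 0, 0]]]}}

```text
clock: 14.7
position: [0.5063, -0.3131, 0.0609]
ee_rot: [-0.308, 2.06, -2.06]
force: [-0.9, 1.3, 2.1]
width: 0.259
```

Emit:
{"name": "arm_command", "arguments": {"plan": [[[0, 0, 0], [0, 0, 0]], [[0, 0, 0], [0, 0, 0]], [[0, 0, 0], [0, 0, 0]], [[0, 0, 0], [0, 0, 0]], [[0, 0, 0], [0, 0, 0]]], "fingers": -1}}

```text
clock: 15.2
position: [0.5063, -0.3131, 0.0606]
ee_rot: [-0.308, 2.06, -2.06]
force: [0.2, -0.4, -0.1]
width: 0.646
```

Emit:
{"name": "arm_command", "arguments": {"plan": [[[0, 0, 0], [0, 0, 0]], [[0, 0, 0], [0, 0, 0]], [[0, 0, 0], [0, 0, 0]], [[0, 0, 0], [0, 0, 0]], [[0, 0, 0], [0, 0, 0]]]}}

```text
clock: 15.7
position: [0.5062, -0.3131, 0.0606]
ee_rot: [-0.308, 2.06, -2.06]
force: [-1.1, 0.4, -0.2]
width: 0.994
```

Emit:
{"name": "arm_command", "arguments": {"plan": [[[0, -0.02, 0], [0, 0, 0]], [[0, -0.05, 0], [0, 0, 0]], [[0, -0.09, 0], [0, 0, 0]], [[0, -0.13, 0], [0, 0, 0]], [[0, -0.14, 0], [0, 0, 0]]]}}

```text
clock: 16.2
position: [0.5079, -0.3141, 0.2053]
ee_rot: [-0.302, 2.053, -2.062]
force: [-0.1, 0.1, 1.0]
width: 1.001
```

```bash
python3 - <<'E'
from h import *
from cell import get_image,place_of,boxes_of
go(.507,-.312,.2,-72.8)
s=get_image('wrist'); cv2.imwrite('pics/w10.png',s['color'][:,:,::-1])
s=get_image('side'); cv2.imwrite('pics/s10.png',s['color'][:,:,::-1])
print(place_of(s,'block_handle'))
E
```

```text
clk 16.2 pos [ 0.5079 -0.3141  0.2053] yawz -72.9 tilt 0.49 F [-0.08  0.06  0.96] tq [-0.02  0.02 -0.02] w 1.001
shift [ 0.0003  0.0053 -0.0023] turn_y -0.1
full rotvec deg [-0.3  -0.09 -0.38]
[{'point': [396.5, 321.4], 'confidence': 0.6}]
```

View pics/w10.png

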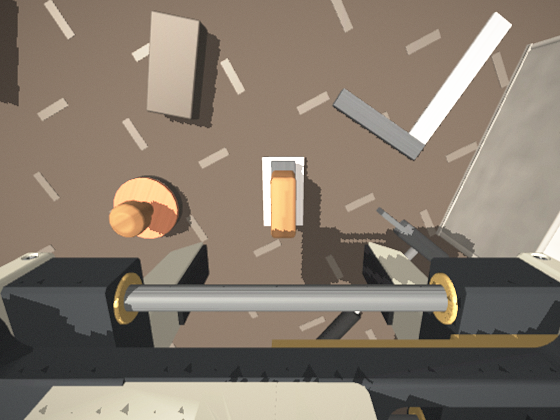

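View pics/s10.png

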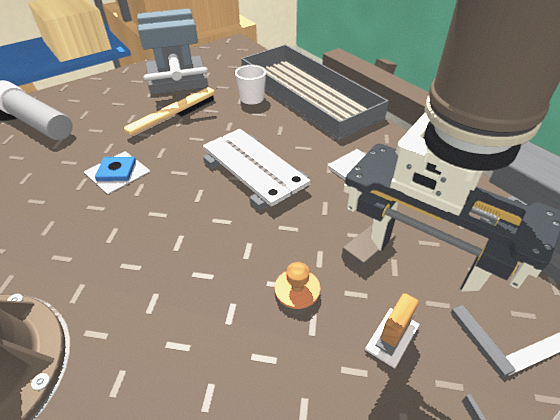

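The block is standing upright where it started. In the side view its handle is at about (396, 320), against (397, 318) at the start. The gripper is open and clear above it.

Emit:
{"name": "arm_command", "arguments": {"plan": [[[0, 0, 0], [0, 0, 0]], [[0, 0, 0], [0, 0, 0]], [[0, 0, 0], [0, 0, 0]]]}}

```text
clock: 16.65
position: [0.5055, -0.3128, 0.1993]
ee_rot: [-0.31, 2.062, -2.06]
force: [0.1, -0.1, 0.1]
width: 1.001
```

```bash
python3 -c "
from cell import sign_off; print(sign_off())"
```

```text
the job is handed in; nothing more can be done
None
```

I dressed the whole seam from the holed end to the plain end and stood the block back where I took it from. The job was handed in at about 16.7 s of the 48 s allowed; no verdict is reported.

- **Stroke:** I drew the block from about x = -0.067 m to +0.072 m in the plate's frame, held along the seam line. The pressing force was steady at about 7.5–8 N.
- **Spring travel:** The force puts the sole about 7–8 mm in; the height of the tool gives about 6 mm. The two disagree slightly, but both are well inside the 3–14 mm working range.
- **Final checks:** In the side picture the block stands upright, with its handle within about 3 pixels of its starting position by the network's reading, a few millimetres. The gripper is open, about 0.14 m above where it let go, and the wrist force reads about zero. No check failed.

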